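Open the combination padlock on the instrument box and hold it out

TASK

Turn the brass padlock's dial clockwise, through its clicks, until its white line points to the red mark, then pull the lock gently, never forcing it, so that the shackle slides open, and unhook it from the stud on the blue box. Finish still holding the opened lock in the gripper, steady and level with its dial up, over the yellow-bordered mat and at least 12 cm above the table, touching nothing else; leave everything else where it is.

Things in the scene. Friction and masses are not known exactly. Their poses are not given: they have to be found in the camera images.
- lock: Brass combination padlock lying loose and flat on the blue box, dial up, 0.75 kg. Body 66 mm long (x -31 to +35 mm), 56 mm wide (y +-28), 30 mm thick (z 0 to 30). Origin: underside, below the dial's axis; x points to the shackle, z up. Held only by the shackle round the stud. The long sides, 56 mm apart, are free to be gripped from above.
- dial (a joint): Dial angle, rad, counterclockwise from above, about lock z at the lock's origin. 0 = opening notch: white line points to the red mark (lock -x); only there is the shackle free. Starts 1 to 3 notches counterclockwise, so turn it clockwise. Clicks every 0.524 rad (30 deg, dots); 0.03 N m takes it over, then it centres itself. One notch lies beyond 0; stops at -0.75 and 1.8.
- dial_grip (a point): On the dial's axis, 56 mm above the lock's underside. Black grip bar 14 mm wide, 38 mm long, spanning 36 to 66 mm above the underside, on a disc 40 mm across (30 to 36 mm). Axes turn with the dial: the bar lies along this x, the white line from the axis to its -x end; at joint value 0 parallel to lock x.
- shackle (a joint): How far the shackle is drawn out of the lock, m: 0 shut, 0.026 fully open (stop). It slides along lock +x with about 2 N of friction and stays where left; locked, it gives about 3 mm. Draw it by pulling the lock's body along lock -x: the stud holds back the shackle's bow (up to 10 mm of slack first).
- crown (a point): Middle of the bow's bar. Shackle: U of 8 mm round bar, 12 mm above the lock's underside (axis), legs at lock y = +15 and -15 mm; shut, the bow's axis is at lock x = 57 mm. The short leg is at +y: 4 mm deep in the body when shut; fully open its tip stands at lock x = 57, a 22 mm gap from the body's face (x = 35). The -y leg stays in.
- stud (a point): Foot of the hasp stud, on the lid's pad: fixed upright pin 8 mm in diameter, head 28 mm across at 33 to 38 mm above this point. The shackle encloses it and cannot lift over the head. Once open: push the lock back until the stud is at lock x = 46 mm (in the gap), move the lock 45 mm or more towards lock -y so that the stud leaves by the gap, then lift.
- box: Blue steel box, fixed, 266 x 286 mm, lid top 90 mm above its origin (underside centre, on the table); stud at box x = +40 mm, y = 0. The lock lies on a black rubber pad 2 mm thick, 110 x 170 mm, on the lid, which grips it against turning.
- mat: Black square hand-over mat with a yellow border, 150 x 150 x 4 mm, fixed flat on the table; origin under its centre.
- tray: Grey parts tray 130 x 150 x 40 mm with bolts in it, fixed; it and the mat lie on either side of the box, in either order.
- tape: yellow tape roll, ring 60 mm across, 19 mm high, on the box lid; origin under its centre; leave it
- nut: square steel nut 34 x 30 x 16 mm on the box lid; origin under its centre; leave it
- oil: white oil bottle, 60 mm across, 160 mm tall, red cap; leave it
- driver: orange-handled screwdriver lying down; leave it
- spanner: steel spanner lying down; leave it
- keylock: another, small dark padlock without a dial, body 40 x 50 x 22 mm, lying on the table; not the one meant; leave it
- collar: dark steel collar, ring 70 mm across, 30 mm high; leave it
Mind the look-alikes: they are no part of the job. Leave any green or turquoise look-alike of the lock alone.

How it is judged (in metres and radians):
On the way, in this order (a step that is already met when the one before it is completed fails the run):
1. the dial stands in the opening notch (within 0.15 rad) with the shackle still shut (value of joint dial between -0.15 and 0.15 rad and value of joint shackle below 0.006 m), for 0.2 s.
2. the shackle is drawn at least 20 mm out, by pulling against the stud on the box (value of joint shackle above 0.02 m), for 0.1 s.
At the end, for the whole second after the job is handed in: The gripper holds the lock (over 1 N), still (under 0.03 m/s) and level within 0.3 rad, its origin over the mat (within 80 mm of the mat's centre) and at least 115 mm above the table, shackle at least 20 mm out, touching neither box nor mat; the loose things are within 30 mm of where they were (value of joint shackle above 0.02 m and contact force between the fingers and lock above 1 N and height (world z) of lock above 0.115 m and horizontal distance between lock and mat below 0.08 m and angle between lock's own z axis and vertical below 0.3 rad and linear speed of lock below 0.03 m/s and contact force between lock and box below 0.1 N and contact force between lock and mat below 0.1 N and distance of each of tape, nut, oil, driver, spanner, keylock, collar from where it was at the start of the episode below 0.03 m); the arm keeps its last pose, push and grip.
It fails at once if the lock is forced: more than 60 N between it and the box (contact force between lock and box above 60 N).
It fails at once if another loose thing is disturbed (moved over 30 mm) (distance of any of tape, nut, oil, driver, spanner, keylock, collar from where it was at the start of the episode above 0.03 m).
It also fails if it takes over 61 s, if anything falls off the work surface, if the arm or the gripper's body presses on something with over 40 N, if the wrist force passes 120 N, or if a joint passes its speed limit or range.

ROBOT

A 6-joint arm with a two-finger parallel gripper is mounted at the origin on the work surface. World frame = base frame: x ahead of the robot, y to its left, z up, the work surface at z = 0. Lengths are in mm, angles in rad, forces in N, time in s.
With the tool pointing down it reaches from about 400 to 925 mm from the base axis. Payload 12.5 kg.
Tool frame: the origin (TCP) lies at the centre of the arm's flange, where the gripper is bolted on; the fingertips stand 190 mm ahead of it and the grasp point (between the pads) lies env.grip_point_offset ahead of it (env.grip_point_offset is the distance from the TCP to the grasp point, in mm); z points along the fingers, x is the direction in which the jaws open and shut, and the axes are right-handed (so a half turn about z gives the same grasp; the last joint's range is limited). The gripper opens to 95 mm and grips with 3 to 60 N. Pads are 20 mm wide; open, the fingers measure 119 mm over their backs; the gripper's body (75 mm by 180 mm) begins 59 mm behind the grasp point.
Start: joints at [-1.336, 0.491, 1.559, -0, 1.092, -0.106], TCP at [208.92, -589.048, 404.761] pointing down, gripper open.
Joint ranges: [-3.1, 3.1], [-0.84, 2.19], [0.05, 2.79], [-1.13, 4.28], [0.06, 2.93], [-2.69, 2.69]. Speed limits (rad/s): [2.22, 2.22, 2.79, 3.14, 3.14, 3.14].

INTERFACE

Orientations are given as [roll, pitch, yaw] about the fixed x, y, z axes, in that order (R = Rz(yaw) Ry(pitch) Rx(roll)).
In Python, from cell import state, read_camera, camera_model, job_done, env gives the robot as it stands.
- The arm moves only by the tool arm_command, never from a script. Its argument "steps" is a list of rows, each a list of 6 numbers: the shift along the tool's x, y, z in cm, then the turn, a rotation vector about the tool's x, y, z in degrees. In form: [[dx, dy, dz, rx, ry, rz], ...]. A call has 1 to 12 rows; each row is the pose to reach, as a shift and turn from the pose commanded when the call began, along the tool's axes at that moment; what a row does not reach only later rows make up. A row lasts 1/12 s, in which the tool goes at most 41.7 mm and 7.16 degrees, less where a joint would pass 70% of its speed; a pose out of reach is approached as far as the arm can. A call with a gripper value outside its range is refused whole. "jaw" is the finger opening in cm, from 0 to 9.51, set as the call begins (left out, the last holds). The fingers move at their own pace and stop on an object; the grip force is fixed at half the most. Time passes only in rows, so rows that repeat a pose let the fingers close. It gives the time, the measured TCP pose, the force and the opening at its end, in the units of the state.
- state(): the state, without advancing time (a new reading comes with each control period).
- read_camera(name): name is "scene" or "top" or "wrist"; returns the picture (384x512x3 uint8, red, green, blue); there is no depth.
- camera_model(name): a dict with "K" (3x3 intrinsics, pixels), "xyz" and "rotation" of the camera in the world. Camera axes: x right, y up, looking along -z (the intrinsics and any distortion apply to the point x, -y, -z); pixel columns grow to the right and rows downward; lengths in mm; the calibration is good to about 2 mm. A picture is of the moment at which its call begins: read the wrist's pose just before it. camera_model takes no time and is no camera call; for the wrist camera it gives the pose at the moment of the call.
- job_done(): hands the job in, once; it reports no verdict.
The state is a dict: "t": time; "joints": joint angles; "qvel": joint speeds; "tau": joint torques, N m; "eef_pos": TCP position; "tcp_rot": TCP orientation; "ft_force": force on the tool from outside, world axes, zero at the start; "moment": the same for the moment, N m; "opening": opening from 0.0 (shut) to 1.0 (fully open).
Only numpy, scipy, OpenCV 4.12 (cv2) and the standard library are available. Lean on these libraries where they do the work, as an engineer would, in place of code of your own. Each camera call takes 0.05 s, during which the arm holds its last target. There are 200 camera calls.

## Working session

There is one attempt and no reset: what is moved stays moved. The work goes in short steps, Python scripts to look and compute and a tool call to move; the robot and the scene stay as the last step left them, time stands still between calls to the robot, and variables do not carry over. Pictures are saved under pics/ and viewed, about 8 in all and at most 12, crops included, and the job is handed in when it is done.

Besides the shell and the picture viewer there is one more tool, called by a JSON object that holds its "api" and its "payload", one argument or row to a line. arm_command: Moves the arm, as the interface text tells. Its arguments: {"type":"object","properties":{"steps":{"type":"array"},"jaw":{"type":"number"}},"required":["steps"]}

```bash
mkdir -p pics; ls
python3 - <<'E'
from cell import state, read_camera, camera_model, env
import cv2,json
print(env.grip_point_offset, state())
for n in ["scene","top"]:
    im=read_camera(n); cv2.imwrite(f"pics/{n}0.png",im[...,::-1]); 
    m=camera_model(n); print(n,m)
import numpy as np
a=cv2.imread("pics/scene0.png");b=cv2.imread("pics/top0.png")
E
```

```text
pics
171.3 {'t': 0.0, 'joints': array([-1.33558709e+00,  4.91567287e-01,  1.55948507e+00,  2.26135886e-06,
        1.09169279e+00, -1.05592604e-01]), 'qvel': array([-3.68187857e-04, -3.69306231e-04, -9.52341668e-04,  4.84982655e-05,
       -1.14391208e-04, -2.73618318e-04]), 'tau': array([-3.15001897e-03, -6.12652874e+01, -2.58179730e+01,  6.90667494e-02,
        4.82817425e-02, -1.76949629e-04]), 'eef_pos': array([ 208.91796045, -589.00429162,  404.14455766]), 'tcp_rot': array([-3.14146919e+00,  1.14585842e-03, -1.22999546e+00]), 'ft_force': array([-0.42427382, -0.5054509 , -0.47350836]), 'moment': array([ 0.04680037, -0.0753373 , -0.02089823]), 'opening': 1.0013825802403713}
scene {'K': array([[447.8525155 ,   0.        , 253.32424177],
       [  0.        , 447.8525155 , 195.54408747],
       [  0.        ,   0.        ,   1.        ]]), 'xyz': array([1226.48452768,  375.26799002,  910.95012678]), 'rotation': array([0.77211546, 0.01720567, 2.04767702])}
top {'K': array([[483.23046735,   0.        , 251.5958591 ],
       [  0.        , 483.23046735, 191.50346032],
       [  0.        ,   0.        ,   1.        ]]), 'xyz': array([ 330.14172366,   23.89961337, 1375.52071301]), 'rotation': array([ 0.17633495, -0.02571078, -1.56088935])}
```

View pics/top0.png

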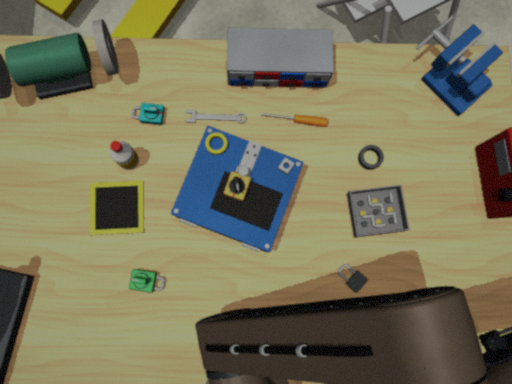

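View pics/scene0.png

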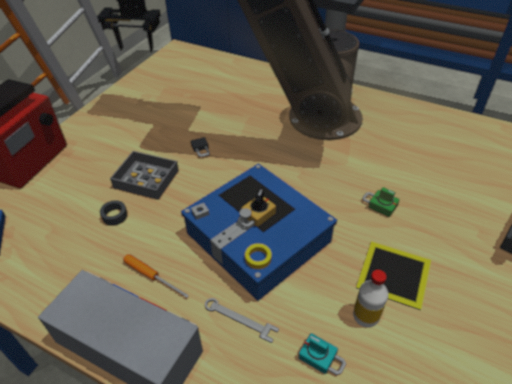

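```bash
cat > h.py <<'E'
import numpy as np, cv2
from scipy.spatial.transform import Rotation as R
from cell import state, read_camera, camera_model, env
def rot(e): return R.from_euler('xyz',e)
def ray(m,uv,z):
    K=m['K'];x=(uv[0]-K[0,2])/K[0,0];y=(uv[1]-K[1,2])/K[1,1]
    d=rot(m['rotation']).apply([x,-y,-1]);o=np.array(m['xyz'])
    return o+d*(z-o[2])/d[2]
def proj(m,p):
    c=rot(m['rotation']).inv().apply(np.array(p)-m['xyz']);K=m['K']
    return np.array([K[0,0]*c[0]/-c[2]+K[0,2],K[1,1]*-c[1]/-c[2]+K[1,2]])
def move(p,yaw,s=None):
    "shift (cm, tool axes) and turn deg (rotvec, tool axes) to TCP p, tool down with yaw"
    s=s or state(); T=rot(s['tcp_rot']); G=R.from_euler('xyz',[np.pi,0,yaw])
    return np.round(T.inv().apply(np.array(p)-s['eef_pos'])/10,2), np.round((T.inv()*G).as_rotvec(degrees=True),2)
E
python3 - <<'E'
from h import *
print("wrist",camera_model("wrist"))
im=cv2.imread("pics/top0.png");m=camera_model("top")
hsv=cv2.cvtColor(im,cv2.COLOR_BGR2HSV)
for n,uv,z in [("lockdial",(238,184),146),("stud",(243,170),129),("boxc1",(209,128),90),("boxc2",(300,159),90),("boxc3",(268,249),90),("boxc4",(173,211),90),("mat",(118,208),4),("oil",(118,148),160),("tape",(216,143),109),("nut",(287,164),108)]:
    print(n,ray(m,uv,z).round())
cv2.imwrite("pics/c.png",cv2.resize(im[110:260,160:310],None,fx=4,fy=4,interpolation=cv2.INTER_CUBIC))
E
```

```text
wrist {'K': array([[304.73069328,   0.        , 258.19034903],
       [  0.        , 304.73069328, 193.63434963],
       [  0.        ,   0.        ,   1.        ]]), 'xyz': array([ 276.98664283, -564.77995329,  385.11058996]), 'rotation': array([-2.59007507e-01, -2.51114648e-04, -1.22916928e+00])}
lockdial [569.  30. 146.]
stud [610.  17. 129.]
boxc1 [736. 113.  90.]
boxc2 [ 652. -139.   90.]
boxc3 [406. -52.  90.]
boxc4 [504. 203.  90.]
mat [522. 371.   4.]
oil [656. 340. 160.]
tape [688.  91. 109.]
nut [ 633. -101.  108.]
```

View pics/c.png

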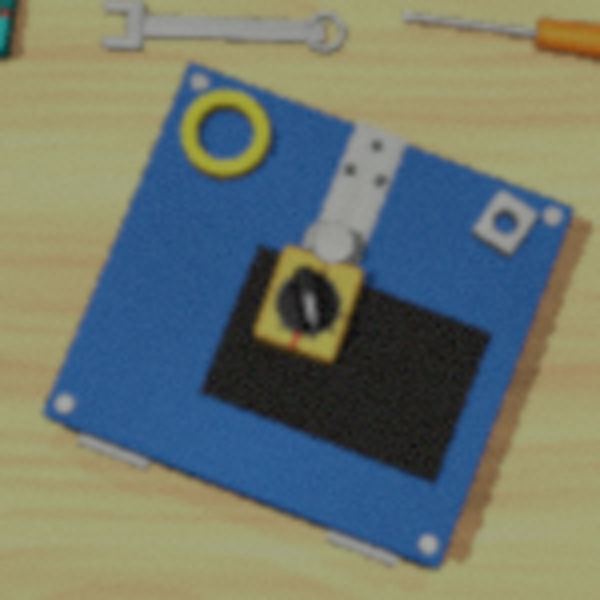

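```bash
python3 -c "
from h import *
print(*move([569,30,430],-1.326))"
```

```text
[-46.31 -54.63  -2.53] [-0.    0.05  5.5 ]
```

{"api": "arm_command", "payload": {
  "steps": [
    [-11.6,-13.6,-2.6,0,0,1.5],
    [-23,-27,-2.6,0,0,3],
    [-46.3,-54.6,-2.6,0,0,5.5],
    [-46.3,-54.6,-2.6,0,0,5.5],
    [-46.3,-54.6,-2.6,0,0,5.5],
    [-46.3,-54.6,-2.6,0,0,5.5],
    [-46.3,-54.6,-2.6,0,0,5.5],
    [-46.3,-54.6,-2.6,0,0,5.5],
    [-46.3,-54.6,-2.6,0,0,5.5],
    [-46.3,-54.6,-2.6,0,0,5.5],
    [-46.3,-54.6,-2.6,0,0,5.5],
    [-46.3,-54.6,-2.6,0,0,5.5]
  ]
}}

```text
t: 1.1
eef_pos: [460.4, -155.3, 424.9]
tcp_rot: [3.142, -0.0, -1.326]
ft_force: [0.4, -0.5, 0.7]
opening: 0.996
```

```bash
python3 -c "
from h import *
print(state()['t'],*move([569,30,430],-1.326))"
```

```text
1.1 [-15.35 -15.03  -0.52] [ 0.   -0.   -0.01]
```

{"api": "arm_command", "payload": {
  "steps": [
    [-15.3,-15,-0.5,0,0,0],
    [-15.3,-15,-0.5,0,0,0],
    [-15.3,-15,-0.5,0,0,0],
    [-15.3,-15,-0.5,0,0,0],
    [-15.3,-15,-0.5,0,0,0],
    [-15.3,-15,-0.5,0,0,0],
    [-15.3,-15,-0.5,0,0,0],
    [-15.3,-15,-0.5,0,0,0],
    [-15.3,-15,-0.5,0,0,0],
    [-15.3,-15,-0.5,0,0,0]
  ]
}}

```text
t: 1.93
eef_pos: [567.9, 26.2, 429.8]
tcp_rot: [3.141, -0.0, -1.328]
ft_force: [0.1, 0.3, 0.2]
opening: 0.999
```

```bash
cat > look.py <<'E'
from h import *
import sys,json
n=sys.argv[1]; m=camera_model("wrist"); im=read_camera("wrist")[...,::-1].copy()
cv2.imwrite(f"pics/{n}.png",im); json.dump({k:np.array(v).tolist() for k,v in m.items()},open(f"pics/{n}.json","w"))
s=state();print(s['t'],s['eef_pos'],s['tcp_rot'],s['ft_force'],s['opening'])
E
python3 look.py w1; python3 -c "
import cv2;a=cv2.imread('pics/w1.png');cv2.imwrite('pics/w1z.png',cv2.resize(a[90:310,140:390],None,fx=3,fy=2.7,interpolation=2))"
```

```text
1.9833 [567.89321269  26.21584891 429.9295628 ] [ 3.14155310e+00 -1.63963851e-04 -1.32773163e+00] [-0.5834772  -0.12661878  0.42782922] 1.0048680016453702
```

View pics/w1z.png

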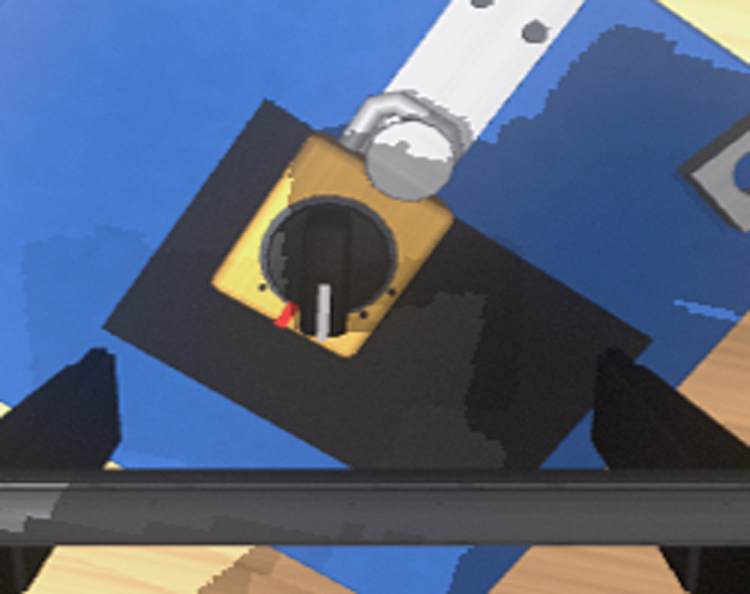

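Run:
```python
from h import *
import json
m=json.load(open("pics/w1.json"));m={k:np.array(v) for k,v in m.items()}
f=lambda x,y,z: ray(m,(140+(x+.5)/3-.5,90+(y+.5)/2.7-.5),z)
a=f(325,285,158);b=f(325,338,158);print("line",a,b,np.degrees(np.arctan2(*(a-b)[1::-1])))
c=f(328,256,128);s=f(410,158,130);r=f(286,314,122)
print("disc",c,"stud",s,"red",r)
print("lock yaw from red",np.degrees(np.arctan2(*(c-r)[1::-1])))
im=cv2.imread("pics/w1.png");h=cv2.cvtColor(im,cv2.COLOR_BGR2HSV)
k=cv2.inRange(h,(15,90,60),(32,255,255));k[:130]=0 if False else k[:130]
n,l,st,ce=cv2.connectedComponentsWithStats(k);i=1+np.argmax(st[1:,4]);print(st[i],ce[i])
ys,xs=np.where(l==i)
# rectified points at z=122 (right/lower edges)
P=np.array([ray(m,(x,y),122)[:2] for x,y in zip(xs,ys)],np.float32)
print(cv2.minAreaRect(P))
# edges: front (bottom-left to bottom) fit
for A,B in [((213,283),(355,357)),((355,357),(453,215)),((213,283),(305,128)),((305,128),(453,215))]:
    p=f(*A,122);q=f(*B,122);d=q-p;print(p,q,np.linalg.norm(d),np.degrees(np.arctan2(d[1],d[0])))
```

```text
line [569.48852681  35.31937932 158.        ] [552.20301141  31.17299244 158.        ] 13.489036000450946
disc [571.89618638  35.87399471 128.        ] stud [611.61800402  19.60602016 130.        ] red [545.91067712  44.05451509 122.        ]
lock yaw from red -17.47456781882631
[ 139  292  373   33 3156] [303.76425856 313.01108999]
((456.23614501953125, -78.02572631835938), (40.020912170410156, 411.0090637207031), 13.931241035461426)
[551.63781951  69.83300269 122.        ] [535.16477247  17.90023477 122.        ] 54.48278317799067 -107.59900026715664
[535.16477247  17.90023477 122.        ] [5.94692716e+02 3.94655386e-01 1.22000000e+02] 62.04854003892169 -16.387202340135634
[551.63781951  69.83300269 122.        ] [612.95910015  53.29805731 122.        ] 63.51144682699606 -15.090588167880805
[612.95910015  53.29805731 122.        ] [5.94692716e+02 3.94655386e-01 1.22000000e+02] 55.968122540953296 -109.04867079562506
```

```bash
python3 -c "
from h import *
print(state()['t'],*move([571.8,35.9,430],np.radians(-76.5)))"
```

```text
1.9833 [-0.85 -0.61 -0.01] [ 0.   -0.01  0.43]
```

{"api": "arm_command", "payload": {
  "jaw": 4,
  "steps": [
    [-0.9,-0.6,0,0,0,0.4],
    [-0.9,-0.6,3,0,0,0.4],
    [-0.9,-0.6,6,0,0,0.4],
    [-0.9,-0.6,6,0,0,0.4],
    [-0.9,-0.6,6,0,0,0.4]
  ]
}}

```text
t: 2.4
eef_pos: [571.9, 36.9, 369.5]
tcp_rot: [3.139, 0.001, -1.334]
ft_force: [1.1, 0.2, 0.5]
opening: 0.704
```

```bash
python3 -c "
from h import *
print(state()['t'],*move([571.8,35.9,321.5],np.radians(-76.5)))"
```

```text
2.4 [0.09 0.02 4.8 ] [0.13 0.03 0.06]
```

{"api": "arm_command", "payload": {
  "jaw": 4,
  "steps": [
    [0.1,0,0,0,0,0],
    [0.1,0,0,0,0,0],
    [0.1,0,1,0,0,0],
    [0.1,0,2,0,0,0],
    [0.1,0,3,0,0,0],
    [0.1,0,4,0,0,0],
    [0.1,0,4.5,0,0,0],
    [0.1,0,4.8,0,0,0],
    [0.1,0,4.8,0,0,0],
    [0.1,0,4.8,0,0,0],
    [0.1,0,4.8,0,0,0]
  ]
}}

```text
t: 3.32
eef_pos: [572.3, 36.7, 322.1]
tcp_rot: [-3.141, -0.0, -1.333]
ft_force: [-0.1, 0.9, -0.0]
opening: 0.417
```

```bash
python3 look.py w2; python3 -c "
import cv2;a=cv2.imread('pics/w2.png');cv2.imwrite('pics/w2z.png',a[100:384,80:440])"
```

```text
3.3667 [572.26889962  36.65769176 322.17104391] [-3.14088226e+00 -3.34111090e-04 -1.33291598e+00] [-0.09942505  0.06044338  0.08235457] 0.4181394109745001
```

View pics/w2z.png

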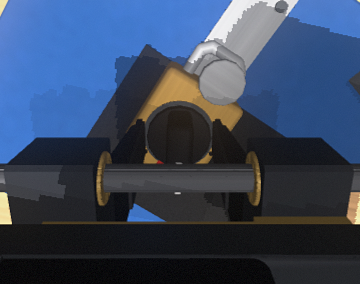

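The bar sits at crop (180,135), centred between the fingers at about 140 and 218. I'll close and turn one notch clockwise.

{"api": "arm_command", "payload": {
  "jaw": 0.8,
  "steps": [
    [0,0,0,0,0,0],
    [0,0,0,0,0,0],
    [0,0,0,0,0,0],
    [0,0,0,0,0,0],
    [0,0,0,0,0,0],
    [0,0,0,0,0,0],
    [0,0,0,0,0,0],
    [0,0,0,0,0,0]
  ]
}}

```text
t: 4.03
eef_pos: [572.3, 36.6, 321.9]
tcp_rot: [-3.141, -0.0, -1.333]
ft_force: [1.0, -1.1, 0.7]
opening: 0.143
```

{"api": "arm_command", "payload": {
  "steps": [
    [0,0,0,0,0,3],
    [0,0,0,0,0,6],
    [0,0,0,0,0,10],
    [0,0,0,0,0,14],
    [0,0,0,0,0,18],
    [0,0,0,0,0,22],
    [0,0,0,0,0,26],
    [0,0,0,0,0,30],
    [0,0,0,0,0,30],
    [0,0,0,0,0,30],
    [0,0,0,0,0,30]
  ]
}}

```text
t: 4.95
eef_pos: [572.3, 35.9, 321.9]
tcp_rot: [-3.141, -0.001, -1.856]
ft_force: [0.2, -7.2, 0.9]
opening: 0.142
```

```bash
python3 -c "
from h import *
print(state())"
```

```text
{'t': 4.95, 'joints': array([-0.05223863,  0.51542249,  1.77611051, -0.00198994,  0.84971661,
        1.80544767]), 'qvel': array([-0.00175393,  0.00130941,  0.00048052,  0.0007468 ,  0.00032079,
       -0.00248592]), 'tau': array([ 4.43465084e+00, -5.74333835e+01, -2.03258103e+01,  1.60471983e+00,
        1.04828817e-01,  9.88052110e-03]), 'eef_pos': array([572.26995606,  35.94582293, 321.88317678]), 'tcp_rot': array([-3.14091235e+00, -1.37457515e-03, -1.85637328e+00]), 'ft_force': array([ 0.23691535, -7.24189236,  0.85557052]), 'moment': array([-1.47627057, -0.006675  , -0.02573947]), 'opening': 0.14206442688588186}
```

{"api": "arm_command", "payload": {
  "jaw": 4,
  "steps": [
    [0,0,0,0,0,0],
    [0,0,0,0,0,0],
    [0,0,0,0,0,0],
    [0,0,0,0,0,0],
    [0,0,-2,0,0,0],
    [0,0,-4,0,0,0],
    [0,0,-6,0,0,0],
    [0,0,-8,0,0,0],
    [0,0,-10,0,0,0],
    [0,0,-10,0,0,0],
    [0,0,-10,0,0,0]
  ]
}}

```text
t: 5.87
eef_pos: [572.0, 36.8, 422.4]
tcp_rot: [-3.14, 0.0, -1.856]
ft_force: [-1.0, -0.1, -0.8]
opening: 0.42
```

```bash
python3 look.py w3; python3 -c "
import cv2;a=cv2.imread('pics/w3.png');cv2.imwrite('pics/w3z.png',cv2.resize(a[90:310,140:390],None,fx=3,fy=2.7,interpolation=2))"
```

```text
5.9167 [571.91493187  36.78233885 421.39808456] [ 3.14138808e+00 -4.39361571e-05 -1.85642014e+00] [-0.75204046 -0.3276641  -1.00989357] 0.4210510023887541
```

View pics/w3z.png

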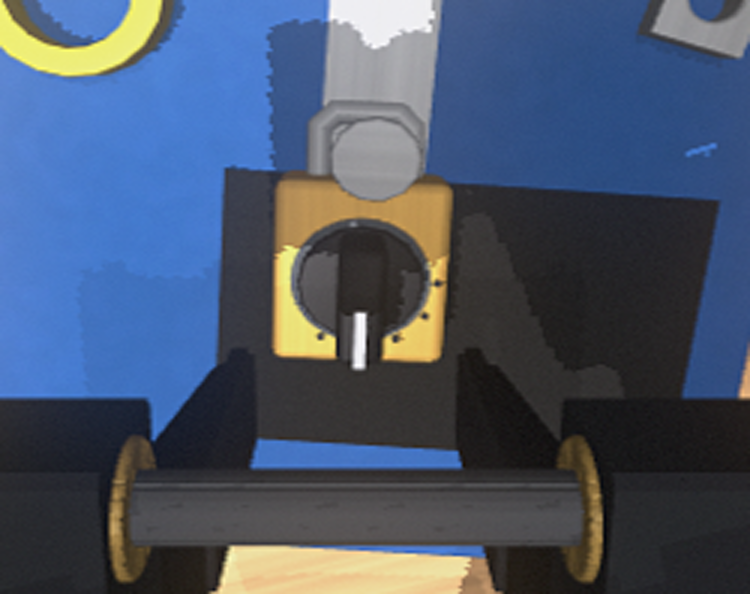

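Run:
```python
from h import *
import json
m=json.load(open("pics/w3.json"));m={k:np.array(v) for k,v in m.items()}
f=lambda x,y,z: ray(m,(140+(x+.5)/3-.5,90+(y+.5)/2.7-.5),z)
ang=lambda d:np.degrees(np.arctan2(d[1],d[0]))
c=[f(*p,122) for p in [(275,357),(443,360),(452,186),(277,178)]]
for i in range(4): d=c[(i+1)%4]-c[i];print(c[i].round(1),np.linalg.norm(d).round(1),ang(d).round(1))
print("centre",np.mean(c,0)); print("disc",f(361,282,128),"stud",f(376,158,130))
a=f(360,312,158);b=f(359,368,158);print("line",ang(a-b),a,b)
```

```text
[550.3  70.6 122. ] 54.8 -107.5
[533.8  18.3 122. ] 63.4 -17.4
[594.2  -0.7 122. ] 54.1 70.8
[612.   50.4 122. ] 65.0 161.9
centre [572.59074612  34.64599216 122.        ]
disc [570.94416258  35.41108683 128.        ] stud [610.91421056  19.14124265 130.        ]
line -17.1264753966039 [569.41003131  36.33977744 158.        ] [551.67965449  41.80332315 158.        ]
```

{"api": "arm_command", "payload": {
  "jaw": 7.6,
  "steps": [
    [0.2,0,0,0,0,1.3],
    [0.2,0,0,0,0,1.3],
    [0.2,0,0,0,0,1.3],
    [0.2,0,3,0,0,1.3],
    [0.2,0,5,0,0,1.3],
    [0.2,0,7,0,0,1.3],
    [0.2,0,7,0,0,1.3],
    [0.2,0,7,0,0,1.3]
  ]
}}

```text
t: 6.58
eef_pos: [571.8, 34.7, 351.1]
tcp_rot: [3.14, -0.001, -1.879]
ft_force: [-0.2, 0.7, -0.1]
opening: 0.794
```

```bash
python3 -c "
from h import *
print(state()['t'],state()['opening'],*move([572.5,34.8,285.5],np.radians(-107.7)))"
```

```text
6.5833 0.7943341863875498 [-0.04 -0.08  6.56] [ 0.12 -0.04  0.02]
```

{"api": "arm_command", "payload": {
  "steps": [
    [0,-0.1,1.5,0,0,0],
    [0,-0.1,3,0,0,0],
    [0,-0.1,4,0,0,0],
    [0,-0.1,5,0,0,0],
    [0,-0.1,6,0,0,0],
    [0,-0.1,6.3,0,0,0],
    [0,-0.1,6.5,0,0,0],
    [0,-0.1,6.5,0,0,0],
    [0,-0.1,6.5,0,0,0]
  ]
}}

```text
t: 7.33
eef_pos: [572.7, 34.4, 287.2]
tcp_rot: [-3.141, 0.0, -1.879]
ft_force: [-0.2, 1.0, 0.3]
opening: 0.799
```

{"api": "arm_command", "payload": {
  "jaw": 5,
  "steps": [
    [0,0,0,0,0,0],
    [0,0,0,0,0,0],
    [0,0,0,0,0,0],
    [0,0,0,0,0,0],
    [0,0,0,0,0,0],
    [0,0,0,0,0,0]
  ]
}}

```text
t: 7.83
eef_pos: [572.6, 34.5, 287.0]
tcp_rot: [-3.141, 0.0, -1.879]
ft_force: [-0.3, 1.9, 3.1]
opening: 0.589
```

```bash
python3 look.py w4; python3 -c "
import cv2;a=cv2.imread('pics/w4.png');cv2.imwrite('pics/w4z.png',a[80:384,80:440])"
```

```text
7.8833 [572.60553971  34.51995367 287.02820688] [-3.14116871e+00  2.09837067e-04 -1.87931779e+00] [-0.88850566  2.58630798  3.508366  ] 0.5888073790135679
```

View pics/w4z.png

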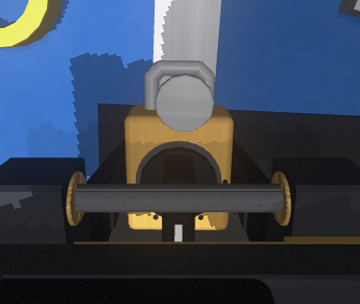

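{"api": "arm_command", "payload": {
  "steps": [
    [0,0,-0.2,0,0,0],
    [0,0,-0.3,0,0,0],
    [0,0.2,-0.3,0,0,0],
    [0,0.4,-0.3,0,0,0],
    [0,0.6,-0.3,0,0,0],
    [0,0.8,-0.3,0,0,0],
    [0,1.0,-0.3,0,0,0],
    [0,1.2,-0.3,0,0,0],
    [0,1.4,-0.3,0,0,0],
    [0,1.4,-0.3,0,0,0]
  ]
}}

```text
t: 8.72
eef_pos: [558.9, 38.8, 289.8]
tcp_rot: [3.141, -0.0, -1.879]
ft_force: [0.9, -0.5, -9.3]
opening: 0.587
```

{"api": "arm_command", "payload": {
  "steps": [
    [0,0.2,0,0,0,0],
    [0,0.4,0,0,0,0],
    [0,0.6,0,0,0,0],
    [0,0.8,0,0,0,0],
    [0,1.0,0,0,0,0],
    [0,1.2,0,0,0,0],
    [0,1.2,0,0,0,0]
  ]
}}

```text
t: 9.3
eef_pos: [547.4, 42.5, 289.8]
tcp_rot: [3.141, -0.0, -1.879]
ft_force: [0.4, 0.1, -8.8]
opening: 0.591
```

{"api": "arm_command", "payload": {
  "steps": [
    [0,0.1,0,0,0,0],
    [0,0.2,0,0,0,0],
    [0,0.3,0,0,0,0],
    [0,0.4,0,0,0,0],
    [0,0.4,0,0,0,0],
    [0,0.4,0,0,0,0]
  ]
}}

```text
t: 9.8
eef_pos: [543.9, 43.6, 289.8]
tcp_rot: [3.141, -0.0, -1.879]
ft_force: [0.9, 0.9, -7.8]
opening: 0.588
```

```bash
python3 look.py w5; python3 -c "
import cv2;a=cv2.imread('pics/w5.png');cv2.imwrite('pics/w5z.png',cv2.resize(a[90:330,130:390],None,fx=3,fy=2.5,interpolation=2))"
```

```text
9.85 [543.91667616  43.54551694 289.75331579] [ 3.14130659e+00 -1.35482556e-04 -1.87927706e+00] [ 0.61700438  0.4103027  -9.03892061] 0.5893874098038209
```

View pics/w5z.png

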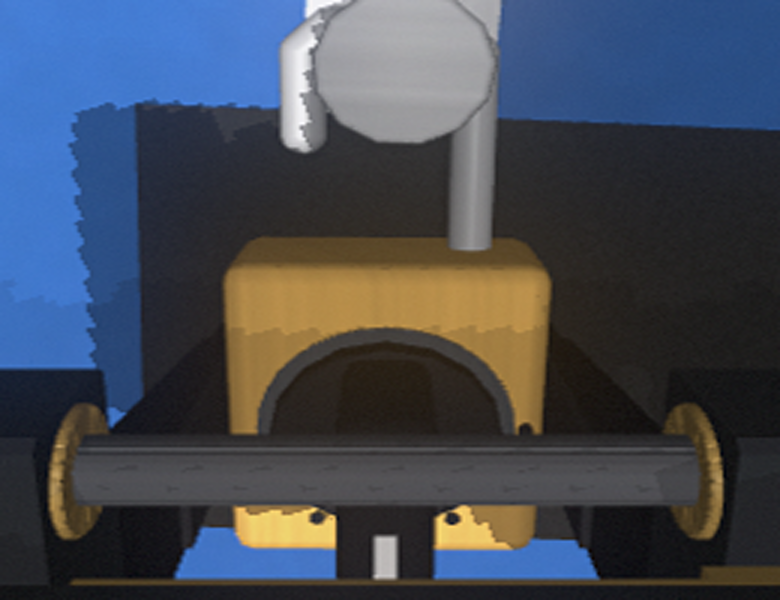

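Run:
```python
from h import *
import json
m=json.load(open("pics/w5.json"));m={k:np.array(v) for k,v in m.items()}
f=lambda x,y,z: ray(m,(130+(x+.5)/3-.5,90+(y+.5)/2.5-.5),z)
y=np.radians(-17.7);X=np.array([np.cos(y),np.sin(y),0]);Y=np.array([-np.sin(y),np.cos(y),0])
o=np.array([543.9,43.5,0])-2*X   # lock origin
for n,p in [("tip",f(303,152,107)),("legbase",f(470,248,109)),("face",f(390,238,123)),("stud",f(405,65,130)),("faceL",f(230,270,125)),("faceR",f(548,270,125))]:
    print(n,p.round(1),(p-o)@X,(p-o)@Y)
```

```text
tip [598.6  41.6 107. ] 54.71326738026232 14.871344516201965
legbase [569.8  19.2 109. ] 34.064012670432 -15.269373819708292
face [579.5  31.5 123. ] 39.56973050346583 -0.6050842514465621
stud [610.7  19.3 130. ] 72.97760472432154 -2.7166179876961047
faceL [581.8  58.5 125. ] 33.489824679538266 25.846382675383868
faceR [565.8   8.4 125. ] 33.546994473065425 -26.742676590677394
```

{"api": "arm_command", "payload": {
  "steps": [
    [0,0.1,0,0,0,0],
    [0,0.1,0,0,0,0],
    [0,0,0.1,0,0,0],
    [0,0,0.2,0,0,0],
    [0,-0.3,0.2,0,0,0],
    [0,-0.7,0.2,0,0,0],
    [0,-1.1,0.2,0,0,0],
    [0,-1.5,0.2,0,0,0],
    [0,-1.9,0.2,0,0,0],
    [0,-2.3,0.2,0,0,0],
    [0,-2.7,0.2,0,0,0],
    [0,-2.7,0.2,0,0,0]
  ]
}}

```text
t: 10.85
eef_pos: [570.5, 35.0, 287.8]
tcp_rot: [-3.141, 0.0, -1.879]
ft_force: [-1.1, -0.3, -9.4]
opening: 0.59
```

```bash
python3 look.py w6; python3 -c "
import cv2;a=cv2.imread('pics/w6.png');cv2.imwrite('pics/w6z.png',cv2.resize(a[90:330,130:390],None,fx=3,fy=2.5,interpolation=2))"
```

```text
10.9 [570.00873075  35.18298469 287.69860233] [-3.14140150e+00 -4.15592915e-05 -1.87943944e+00] [-0.57364899 -0.61824899 -9.62724463] 0.5897324665988983
```

View pics/w6z.png

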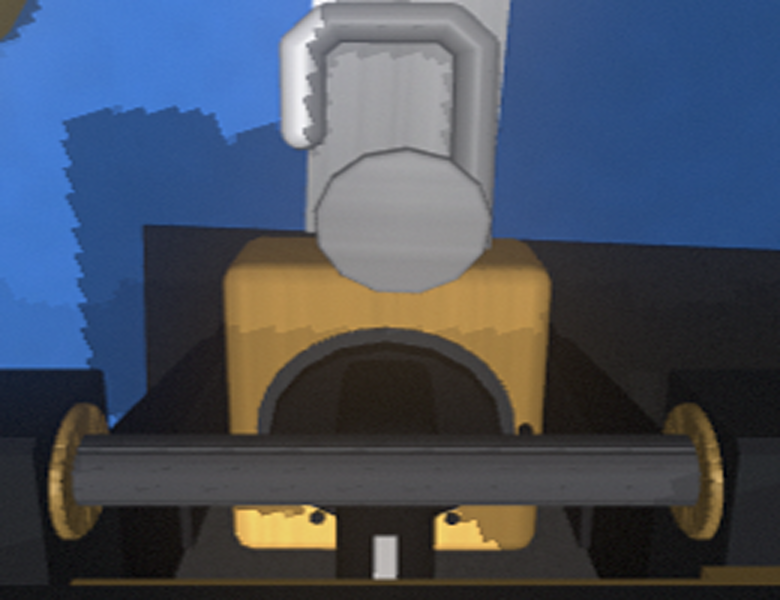

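Open by about 24 mm, and the stud is now at lock x ≈ 46. Next is the slide towards lock -y (tool +x).

{"api": "arm_command", "payload": {
  "steps": [
    [0.4,0,0,0,0,0],
    [0.9,0,0,0,0,0],
    [1.4,0,0,0,0,0],
    [1.9,0,0,0,0,0],
    [2.4,0,0,0,0,0],
    [2.9,0,0,0,0,0],
    [3.4,0,0,0,0,0],
    [4.0,0,0,0,0,0],
    [4.6,0,0,0,0,0],
    [5.4,0,0,0,0,0],
    [5.4,0,0,0,0,0],
    [5.4,0,0,0,0,0]
  ]
}}

```text
t: 11.9
eef_pos: [553.2, -16.6, 287.8]
tcp_rot: [-3.142, -0.0, -1.88]
ft_force: [0.4, -0.4, -8.4]
opening: 0.589
```

{"api": "arm_command", "payload": {
  "steps": [
    [0,0,-1,0,0,0],
    [0,0,-2.5,0,0,0],
    [0,0,-4.5,0,0,0],
    [0,0,-7,0,0,0],
    [0,0,-10,0,0,0],
    [0,0,-13,0,0,0],
    [0,0,-14,0,0,0],
    [0,0,-14,0,0,0]
  ]
}}

```text
t: 12.57
eef_pos: [553.2, -15.8, 430.5]
tcp_rot: [-3.136, 0.001, -1.879]
ft_force: [-0.0, 0.2, -10.0]
opening: 0.589
```

Run:
```python
from h import *
im=cv2.imread("pics/top0.png");m=camera_model("top")
k=cv2.inRange(cv2.cvtColor(im,cv2.COLOR_BGR2HSV),(22,120,80),(35,255,255))[170:250,80:155]
x,y,w,h=cv2.boundingRect(cv2.morphologyEx(k,cv2.MORPH_OPEN,np.ones((2,2))));print(x+80,y+170,w,h)
c=ray(m,(80+x+w/2-.5,170+y+h/2-.5),4);print("mat",c)
s=state();yw=s['tcp_rot'][2]
print(s['t'],s['ft_force'],s['opening'],*move([c[0],c[1],s['eef_pos'][2]],yw))
```

```text
91 182 54 54
mat [520.29371845 372.21673147   4.        ]
12.5667 [-0.01567204  0.16241113 -9.96625109] 0.5886114507427557 [-35.98  14.9   -0.05] [-0.3   0.05 -0.  ]
```

{"api": "arm_command", "payload": {
  "steps": [
    [-1.5,0.6,0,0,0,0],
    [-4,1.7,0,0,0,0],
    [-7,2.9,0,0,0,0],
    [-10,4.1,0,0,0,0],
    [-13,5.4,0,0,0,0],
    [-16,6.6,0,0,0,0],
    [-19,7.9,0,0,0,0],
    [-22,9.1,0,0,0,0],
    [-25,10.4,0,0,0,0],
    [-28,11.6,0,0,0,0],
    [-30,12.4,0,0,0,0],
    [-32,13.3,0,0,0,0]
  ]
}}

```text
t: 13.57
eef_pos: [523.2, 330.9, 425.1]
tcp_rot: [3.139, -0.002, -1.878]
ft_force: [0.1, -0.1, -9.4]
opening: 0.587
```

{"api": "arm_command", "payload": {
  "steps": [
    [-1.5,0.6,0,0,0,0],
    [-2.7,1.1,0,0,0,0],
    [-3.5,1.4,0,0,0,0],
    [-4,1.6,0,0,0,0],
    [-4,1.6,0,0,0,0],
    [-4,1.6,0,0,0,0],
    [-4,1.6,0,0,0,0],
    [-4,1.6,0,0,0,0],
    [-4,1.6,0,0,0,0]
  ]
}}

```text
t: 14.32
eef_pos: [520.8, 371.5, 427.9]
tcp_rot: [-3.141, -0.0, -1.88]
ft_force: [-0.6, 0.7, -8.9]
opening: 0.588
```

```bash
python3 look.py w7
python3 - <<'E'
from h import *
t=cv2.cvtColor(read_camera("top"),cv2.COLOR_RGB2BGR)[60:260,60:340];s=cv2.cvtColor(read_camera("scene"),cv2.COLOR_RGB2BGR)[150:384,100:440]
w=cv2.imread("pics/w7.png")[60:330,120:400]
r=lambda a:cv2.resize(a,(400,290))
cv2.imwrite("pics/f.png",np.vstack([np.hstack([r(t),r(s)]),np.hstack([r(w),r(w)*0])]))
E
```

```text
14.3667 [520.78989797 371.6419176  427.91553823] [-3.14136551e+00  5.14591794e-05 -1.87988726e+00] [-0.60201731 -0.04428055 -8.23384751] 0.5866597016696917
```

View pics/f.png

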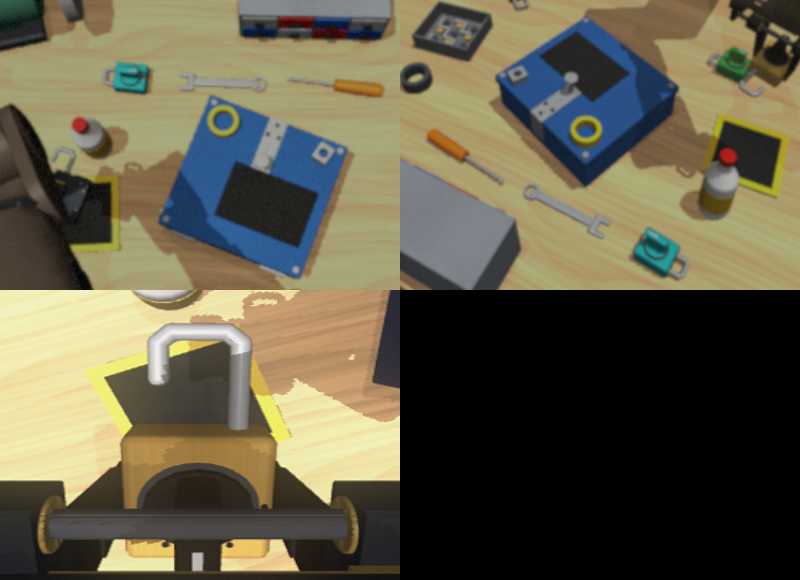

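```bash
python3 -c "
from cell import *
import numpy as np
print(np.abs(state()['qvel']).max()); print(job_done()); s=state(); print(s['t'],s['opening'],s['ft_force'])"
```

```text
0.0034653977397599476
the job is handed in; nothing more can be done
None
the job is handed in; nothing more can be done
```

The lock is open and off the stud, and I handed the job in at about 14.4 s with the gripper holding it over the mat. `job_done()` reports no verdict, so the result itself is unconfirmed.

- **Dial:** I turned it one notch (30°) clockwise. The wrist picture then showed the white line over the red mark.
- **Opening:** I gripped the body and pulled it along lock -x. From the picture the shackle came out about 24 mm; I then pulled about 1 mm more. The wrist read under 2 N sideways at each check during the pull.
- **Unhooking:** I pushed back until the stud was at lock x ≈ 46 mm, slid 54 mm towards lock -y, and lifted 14 cm.

Last checks before handing in:
- **Position:** TCP at (521, 372), against a mat centre estimated at (520, 372). The lock is about 23 cm above the table by arithmetic, not measured.
- **Grip:** the opening is 56 mm, the wrist carries about 8 N of weight, the tool is level, and the arm is still.
- **Scene:** in the final top and scene pictures the lock hangs clear with the shackle open. The tape, nut, oil, spanner and driver look unmoved by eye. The keylock was outside those crops and the collar only partly in view; the arm did not go near either after leaving its start pose.

No check failed or disagreed.

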